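Hold the grinder lid at its half-way pulse position

ROBOT

A 6-joint arm with a two-finger parallel gripper is mounted at the origin on the work surface. World frame = base frame: x ahead of the robot, y to its left, z up, the work surface at z = 0. Lengths are in mm, angles in degrees, forces in N, time in s.
With the tool pointing down it reaches from about 325 to 850 mm from the base axis. Payload 15.5 kg.
Tool frame: the origin (TCP) lies at the very end of the fingers, on their centre line; the grasp point (between the pads) lies 19 mm behind it; z points along the fingers, y is the direction in which the jaws open and shut (so a half turn about z gives the same grasp; the last joint's range is limited). The gripper opens to 91 mm and grips with 3 to 60 N. Pads are 32 mm wide; open, the fingers measure 118 mm over their backs; the gripper's body (76 mm by 178 mm) begins 60 mm behind the grasp point.
Start: joints at [60.59, 28.281, 77.091, -0, 74.628, -5.472], TCP at [253.59, 571.243, 213.915] pointing down, gripper open.
Joint ranges: [-166.48, 166.48], [-47.26, 123.95], [12.59, 153.08], [-70.14, 250.14], [6.76, 159.57], [-176.63, 176.63]. Speed limits (degrees/s): [108.29, 108.29, 147.25, 172.46, 172.46, 172.46].

INTERFACE

Orientations are given as [roll, pitch, yaw] about the fixed x, y, z axes, in that order (R = Rz(yaw) Ry(pitch) Rx(roll)).
In Python, from station import robot gives the robot as it stands.
- The arm moves only by the tool servo_tool, never from a script. Its argument "series" is a list of rows, each a list of 4 numbers: the shift along the tool's x, y, z in cm, then the turn about the tool's z in rad. In form: [[tx, ty, tz, turn], ...]. A call has 1 to 12 rows; each row is the pose to reach, as a shift and turn from the pose commanded when the call began, along the tool's axes at that moment; what a row does not reach only later rows make up. A row lasts 1/10 s, in which the tool goes at most 50 mm and 8.59 degrees, less where a joint would pass 70% of its speed; a pose out of reach is approached as far as the arm can. A call with a gripper value outside its range is refused whole. "jaw" is the opening, from 0 (shut) to 1 (fully open), set as the call begins (left out, the last holds). The fingers move at their own pace and stop on an object; "squeeze" is the grip in N (left out, the last holds). Time passes only in rows, so rows that repeat a pose let the fingers close. It gives the time, the measured TCP pose, the force and the opening at its end, in the units of the state.
- robot.get_obs(): the state, without advancing time (a new reading comes with each control period).
- robot.grab_frame(name): name is "scene" or "side" or "wrist"; returns the picture (400x640x3 uint8, blue, green, red); there is no depth.
- robot.camera_params(name): a dict with "camera_matrix" (3x3 intrinsics, pixels), "T" (4x4, takes a point from camera to world coordinates). Camera axes: x right, y up, looking along -z (the intrinsics and any distortion apply to the point x, -y, -z); pixel columns grow to the right and rows downward; lengths in mm; the calibration is good to about 2 mm. A picture is of the moment at which its call begins: read the wrist's pose just before it. camera_params takes no time and is no camera call; for the wrist camera it gives the pose at the moment of the call.
- robot.hand_in(): hands the job in, once; it reports no verdict.
Trained networks look in the newest picture that a camera, given by its name, has taken for a name from the list of things; names that differ only in an ending like _2 or _b are one class to them, and where a whole thing is asked for, a point or a joint stands for the part that bears it (a point fixed in the world has none). Each returns a list of dicts, best first, with "p" (0 to 1); they miss things now and then, are a little off and sometimes report something else, mostly with a low value. They report only what shows in the picture. A call takes as long as a camera call. They do not tell look-alikes from the thing itself.
- robot.spot_in(camera, name): "extent" ([left, top, width, height] as shares, 0 to 1, of the picture: columns of its width, rows of its height, round what is visible of it).
- robot.silhouettes(camera, name): "pixels" (400x640 bool, what is visible of it) and "extent" ([left, top, width, height] as shares, 0 to 1, of the picture: columns of its width, rows of its height, round what is visible of it).
The state is a dict: "t": time; "qpos": joint angles; "joint_vel": joint speeds; "tau": joint torques, N m; "eef_pos": TCP position; "ee_rot": TCP orientation; "ft_force": force on the tool from outside, world axes, zero at the start; "ft_torque": the same for the moment, N m; "grip_width": opening from 0.0 (shut) to 1.0 (fully open).
Only numpy, scipy, OpenCV 4.12 (cv2) and the standard library are available. Lean on these libraries where they do the work, as an engineer would, in place of code of your own. Each camera call takes 0.05 s, during which the arm holds its last target.

TASK

First swing the grinder's cam lever fully over so that its sliding base is clamped. Then pick up the twist-on lid, drop its two lugs through the gaps in the grinder's collar until it sits flat, and twist it clockwise (seen from above) to the pulse mark, half-way to the locking click and never as far as the click. Finish still holding the lid there against its spring, and leave the stone plate, pestle, saucepan lid and colander where they are.

Things in the scene. Friction and masses are not known exactly. Their poses are not given: they have to be found in the camera images.
- cam_lever (a joint): Flat steel clamp lever on the sliding base, swinging level about a vertical axis. Rad: 0 = free, pointing along the base's +y; 1.4 = end stop, clamped, swung anticlockwise seen from above to point nearly along the base's -x. Clamped counts above 1.2. Starts 0 to 0.25. It takes 2 to 5 N at the post and stays where left. While free, the base slides up to 35 mm either way along its y against 4 N.
- lever_pivot (a point): Point on the lever's vertical hinge axis, on top of the hub, 40 mm above the bench; it lies at x -30, y 85 mm in the frame of socket. Its axes turn with the lever: y points from the pivot to the post, z up.
- lever_post (a point): Middle of the upright round post at the lever's free end: 14 mm diameter, from 36 to 81 mm above the bench (this point at 58 mm), 75 mm from the hinge axis. Push it sideways, or pinch it, to swing the lever.
- socket (a point): Centre of the top face of the grinder's steel collar, 100 mm above the bench, on a white round housing 100 mm in diameter. Axes are those of the sliding base, z up; they do not turn with the lid. The collar has a 62 mm bore and two 14 mm wide gaps, centred along this frame's +x and -x and reaching out to radius 42 mm.
- pulse_mark (a point): The pulse mark: a single raised ridge on the housing's rim at radius 50 mm, 0.6 rad (34 degrees) clockwise from the +x gap, seen from above; an equal one lies opposite. A pair of ridges at about 1.2 rad marks the lock. Bar ends and the small ribs on the lid's cover point at the marks.
- lid_grip (a point): Centre of the finger bar on the loose grey lid, 43 mm above the lid's bottom. The bar is 56 mm long along this frame's x, 14 mm wide along y, 44 mm tall (22 mm above and below this point). Under it lies the cover disc, 88 mm diameter, 6 mm thick, its underside 28 mm below this point. Seated, this point is 28 mm above socket, on its axis.
- lid: The whole twist-on lid, about 150 g, plug down on the bench; origin at the centre of its bottom. Below the cover a plug 56 mm in diameter, 15 mm long, with two lugs at its bottom along +x and -x, in line with the bar: 10 mm wide, 6 mm tall, out to radius 37 mm. Same after half a turn. When seated its cover lies on the collar.
- ring (a joint): Sprung drive ring inside the collar, turned by the lid's lugs. Rad: 0 at rest, slots under the gaps; grows clockwise seen from above. The lugs have play, so it reads about 0.06 less than the lid's turn. Plain stop at 1.2; above 1.05 counts as the lock click (no click is felt). Its spring (0.045 N m at 0, 0.135 at 0.6) turns it back if let go.
- stone_plate: Bystander: flat stone grinding plate 260 x 160 mm, with a low rim on two sides, 26 mm tall; origin under its centre.
- pestle: Bystander: hardwood pestle standing upright on the stone plate, 125 mm tall, 52 mm wide; origin at the centre of its foot.
- pan_lid: Bystander: aluminium saucepan lid, 160 mm diameter, 42 mm tall with its black knob; origin under its centre.
- colander: Bystander: red plastic colander, 220 mm wide at the rim, 90 mm tall; origin under its centre.
Not all that is in view belongs to the job. Of the things like the lid, leave any that is green or orange; of the rest the smaller one is meant.

How it is judged:
By the outcome, as a careful person would: the job done as asked, in the order asked, and still so for the second after the job is handed in, while the arm keeps its last pose, push and grip.
It also fails if it takes over 72 s, if anything falls off the work surface, if the arm or the gripper's body presses on something with over 40 N, if the wrist force passes 120 N, or if a joint passes its speed limit or range.

## Working session

There is one attempt and no reset: what is moved stays moved. The work goes in short steps, Python scripts to look and compute and a tool call to move; the robot and the scene stay as the last step left them, time stands still between calls to the robot, and variables do not carry over. Pictures are saved under pics/ and viewed, and the job is handed in when it is done.

Besides the shell and the picture viewer there is one more tool, called after "Emit:" by a JSON object that holds its "name" and its "arguments", one argument or row to a line. servo_tool: Moves the arm, as the interface text tells. Its arguments: {"type":"object","properties":{"series":{"type":"array","items":{"type":"array","items":{"type":"number"}}},"jaw":{"type":"number"},"squeeze":{"type":"number"}},"required":["series"]}

```bash
mkdir -p pics; ls; python3 - <<'E'
from station import robot
import cv2
o=robot.get_obs(); print({k:o[k] for k in('t','eef_pos','ee_rot','grip_width')})
for n in('scene','side','wrist'):
    f=robot.grab_frame(n); cv2.imwrite(f'pics/a_{n}.png',f)
    p=robot.camera_params(n); print(n,p)
E
```

```text
pics
{'t': 0.0, 'eef_pos': array([253.41858039, 570.9193249 , 213.32061646]), 'ee_rot': array([-1.79929666e+02, -7.45731115e-03,  1.56059888e+02]), 'grip_width': 0.9995500052970483}
scene {'camera_matrix': array([[409.71849749,   0.        , 315.11239056],
       [  0.        , 409.71849749, 207.82962665],
       [  0.        ,   0.        ,   1.        ]]), 'T': array([[ 2.76531164e-01, -5.42030489e-01,  7.93557474e-01,
         1.48930799e+03],
       [ 9.60786843e-01,  1.38342968e-01, -2.40312017e-01,
        -2.92831789e+02],
       [ 2.04733436e-02,  8.28893342e-01,  5.59031904e-01,
         7.51278088e+02],
       [ 0.00000000e+00,  0.00000000e+00,  0.00000000e+00,
         1.00000000e+00]])}
side {'camera_matrix': array([[389.79530527,   0.        , 322.60479345],
       [  0.        , 389.79530527, 207.55668351],
       [  0.        ,   0.        ,   1.        ]]), 'T': array([[ 8.42044741e-01,  3.28982072e-01, -4.27470993e-01,
         5.11312078e+01],
       [-5.39394470e-01,  5.19094049e-01, -6.63019588e-01,
        -7.71709436e+02],
       [ 3.77609022e-03,  7.88867647e-01,  6.14551525e-01,
         7.82959466e+02],
       [ 0.00000000e+00,  0.00000000e+00,  0.00000000e+00,
         1.00000000e+00]])}
wrist {'camera_matrix': array([[338.45339359,   0.        , 322.98664196],
       [  0.        , 338.45339359, 204.32497348],
       [  0.        ,   0.        ,   1.        ]]), 'T': array([[ 4.06394443e-01, -8.76343728e-01, -2.58583116e-01,
         1.79191170e+02],
       [ 9.13696598e-01,  3.89332538e-01,  1.16527687e-01,
         6.04566952e+02],
       [-1.44348714e-03, -2.83622718e-01,  9.58934862e-01,
         3.83929070e+02],
       [ 0.00000000e+00,  0.00000000e+00,  0.00000000e+00,
         1.00000000e+00]])}
```

View pics/a_scene.png

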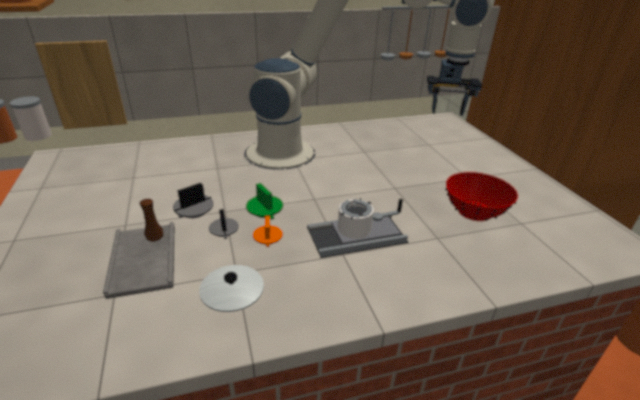

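View pics/a_side.png

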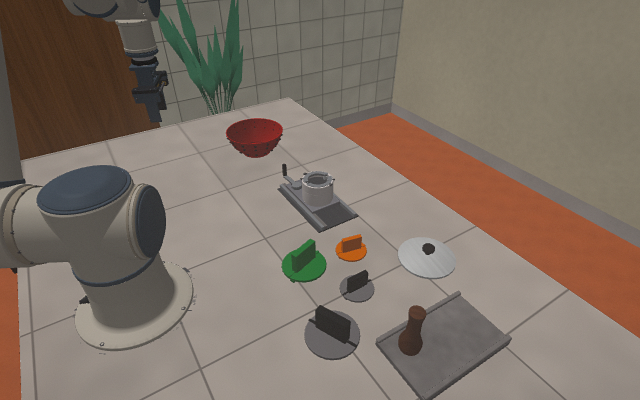

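View pics/a_wrist.png

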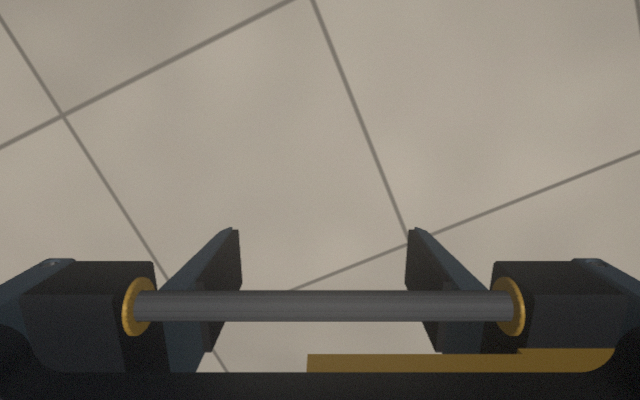

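The scene view shows four lid-like things: a large grey one (193,198), a small grey one (223,225), a green one (264,203) and an orange one (267,232). The grinder is at (356,218) with the lever post at (400,206). In the side view the small grey lid is at (357,286) and the large one at (332,332).

```bash
cat > h.py <<'E'
import numpy as np, cv2
from station import robot
def proj(P,p):
    P=np.atleast_2d(P).astype(float); T=p['T'];K=p['camera_matrix']
    c=(P-T[:3,3])@T[:3,:3]; c=c*[1,-1,-1]
    u=c@K.T; return u[:,:2]/u[:,2:]
def ray(uv,p):
    T=p['T'];K=p['camera_matrix']
    d=np.linalg.inv(K)@[uv[0],uv[1],1.]; d=T[:3,:3]@(d*[1,-1,-1]); return T[:3,3],d/np.linalg.norm(d)
def onplane(uv,p,z):
    o,d=ray(uv,p); return o+d*(z-o[2])/d[2]
def tri(uvs,ps):
    A=np.zeros((3,3));b=np.zeros(3);R=[]
    for uv,p in zip(uvs,ps):
        o,d=ray(uv,p);M=np.eye(3)-np.outer(d,d);A+=M;b+=M@o;R.append((o,d))
    X=np.linalg.solve(A,b)
    return X,[float(np.linalg.norm(np.cross(X-o,d))) for o,d in R]
E
python3 - <<'E'
from h import *
for cam in('scene','side'):
    robot.grab_frame(cam)
    for n in('lid','lid_grip','socket','lever_post','lever_pivot','pulse_mark','cam_lever'):
        try:
            for r in robot.spot_in(cam,n):
                e=np.array(r['extent'])*[640,400,640,400]
                print(cam,n,round(r['p'],2),e.round(1),'c',(e[:2]+e[2:]/2).round(1))
        except Exception as x: print(cam,n,x)
print(robot.get_obs()['t'])
f=cv2.imread('pics/a_scene.png'); cv2.imwrite('pics/b1.png',cv2.resize(f[170:260,160:290],None,fx=6,fy=6,interpolation=2)[:600,:800])
cv2.imwrite('pics/b2.png',cv2.resize(f[185:260,300:415],None,fx=6.8,fy=6.8,interpolation=2))
f=cv2.imread('pics/a_side.png'); cv2.imwrite('pics/b3.png',cv2.resize(f[155:235,270:370],None,fx=7,fy=7,interpolation=2))
E
```

```text
scene lid 0.89 [250.4 214.1  30.6  33.5] c [265.7 230.9]
scene lid 0.85 [246.6 181.5  38.5  35.9] c [265.9 199.4]
scene lid 0.81 [209.6 213.2  31.6  23.4] c [225.4 224.9]
scene lid 0.69 [172.1 182.6  41.8  38.1] c [193.  201.6]
scene lid_grip 0.73 [171.3 183.6  42.2  36.9] c [192.4 202.1]
scene lid_grip 0.69 [209.4 209.5  28.8  31.2] c [223.8 225.1]
scene lid_grip 0.69 [256.3 218.6  26.3  27.9] c [269.5 232.6]
scene lid_grip 0.61 [247.8 186.8  35.3  32.1] c [265.5 202.8]
scene socket 0.93 [329.9 197.9  74.5  47.3] c [367.2 221.6]
scene socket 0.34 [206.1 209.8  32.5  30.9] c [222.3 225.2]
scene lever_post 0.45 [373.1 198.2  29.7  25. ] c [388.  210.7]
scene lever_pivot 0.52 [373.  198.6  30.   23.4] c [388.  210.3]
scene lever_pivot 0.22 [201.3 266.   62.2  48.6] c [232.4 290.3]
scene pulse_mark 0.61 [331.9 194.3  70.3  55.1] c [367.  221.9]
scene cam_lever 0.67 [371.2 200.8  32.5  22.8] c [387.5 212.2]
side lid 0.79 [334.5 234.5  32.3  28.1] c [350.7 248.6]
side lid 0.71 [340.7 271.   35.   34.2] c [358.2 288.1]
side lid 0.71 [304.4 304.9  54.7  56.6] c [331.7 333.2]
side lid 0.68 [283.  240.7  41.6  40.3] c [303.8 260.9]
side lid_grip 0.97 [343.6 267.8  29.5  37.1] c [358.4 286.3]
side lid_grip 0.86 [304.5 309.   57.8  50.5] c [333.4 334.3]
side lid_grip 0.66 [334.5 238.   33.3  25.2] c [351.2 250.6]
side lid_grip 0.63 [282.5 236.9  43.5  45.3] c [304.3 259.6]
side socket 0.65 [283.9 163.8  55.4  49.8] c [311.6 188.7]
side lever_post 0.65 [284.7 165.   14.3  24. ] c [291.8 177. ]
side lever_pivot 0.46 [278.7 164.1  18.8  24.3] c [288.1 176.3]
side pulse_mark 0.95 [282.4 164.8  57.3  47.1] c [311.  188.3]
side cam_lever 0.68 [283.9 166.1  18.5  21.2] c [293.2 176.7]
0.95
```

```bash
ls pics
```

```text
a_scene.png
a_side.png
a_wrist.png
b1.png
b2.png
b3.png
```

View pics/b1.png

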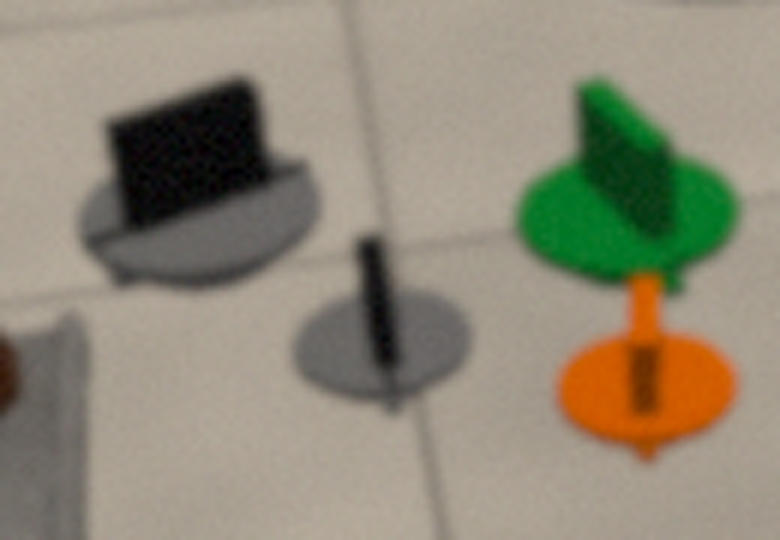

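View pics/b2.png

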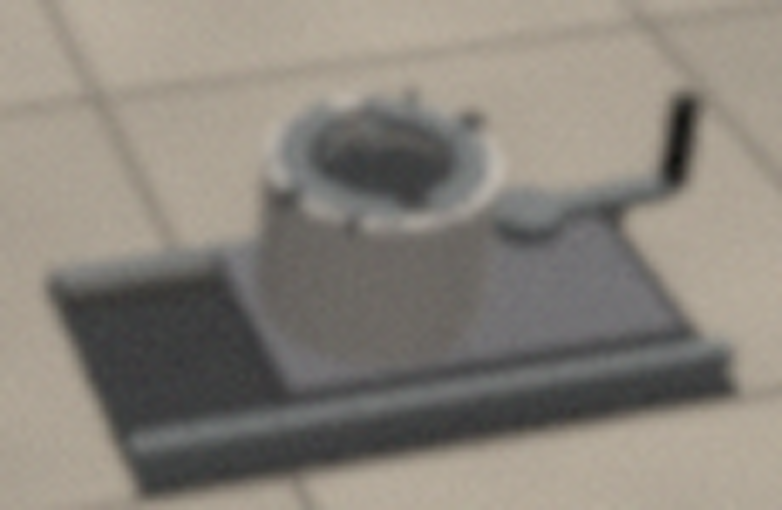

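View pics/b3.png

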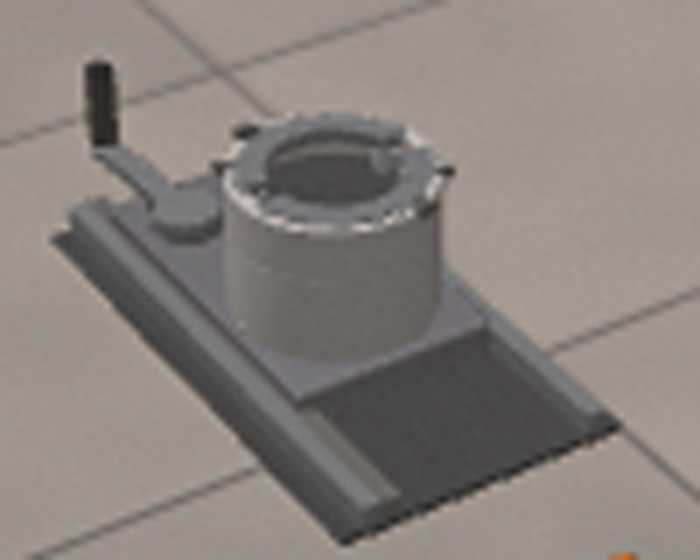

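Confirmed in the crop: the small grey lid at scene (224,227), with a cover about 29 px wide against about 40 px for the large grey one. The green and orange ones are excluded. The grinder's collar centre is at scene (356.6,207.8) and side (317.6,179.6). The post is at scene (400,205) and side (284,170).

```bash
python3 - <<'E'
from h import *
S=robot.camera_params('scene');D=robot.camera_params('side')
def both(n,a,b,z):
    a=np.array(a);b=np.array(b)
    print(n,'scene',onplane(a,S,z).round(1)[:2],'side',onplane(b,D,z).round(1)[:2],'tri',tri([a,b],[S,D])[0].round(1))
sc=lambda x,y:(x/6.8+300,y/6.8+185); sd=lambda x,y:(x/7+270,y/7+155)
both('collar',sc(385,155),sd(333,172),100)
both('post mid',sc(682,138),sd(101,105),58)
both('post top',sc(685,97),sd(98,64),81)
both('hub',sc(535,215),sd(186,210),40)
b1=lambda x,y:(x/6+160,y/6+170)
both('lid cover c',b1(382,345),(357.2,289.5),21)
print('lid bar ends top', onplane(b1(370,238),S,65).round(1))
# rails
print('rail near', onplane(sc(135,440),S,20).round(1), onplane(sc(725,345),S,20).round(1))
f=cv2.imread('pics/a_side.png'); cv2.imwrite('pics/b4.png',cv2.resize(f[260:310,325:390],None,fx=10,fy=10,interpolation=2))
E
```

```text
collar scene [593.9 102.1] side [590.  94.] tri [592.9 101.1  97.3]
post mid scene [556.7 263.3] side [557.9 258.5] tri [558.5 261.4  57.9]
post top scene [557.5 260.9] side [558.2 259.5] tri [558.3 260.2  81.1]
hub scene [572.9 186.3] side [560.6 180. ] tri [565.4 189.8  33.4]
lid cover c scene [ 485.7 -269.6] side [ 474.1 -277.4] tri [ 477.8 -270.9   14.2]
lid bar ends top [ 456.2 -268.    65. ]
rail near [654.1 -23.2  20. ] [657.5 240.4  20. ]
```

View pics/b4.png

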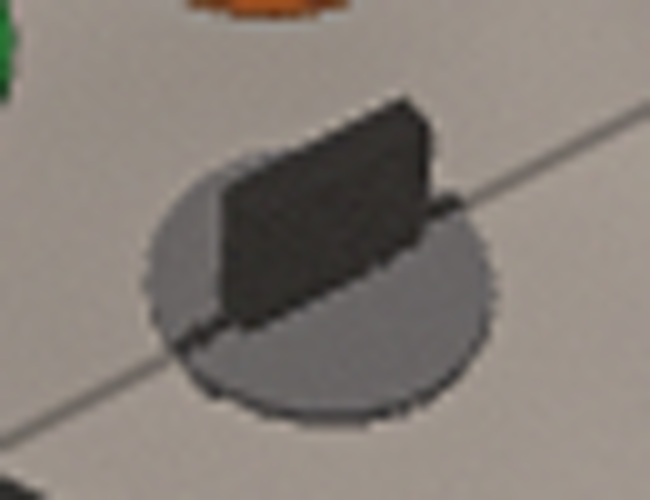

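```bash
cat >> h.py <<'E'
def step(target,yaw=None,base=None):
    """shift (cm, tool axes) and turn (rad) from base=(pos,yaw) or the measured pose"""
    o=robot.get_obs()
    p,y=(o['eef_pos'],o['ee_rot'][2]) if base is None else base
    a=np.radians(y); tx=np.array([np.cos(a),np.sin(a),0]); ty=np.array([np.sin(a),-np.cos(a),0]); tz=np.array([0,0,-1.])
    d=np.array(target)-p
    w=0 if yaw is None else -((yaw-y+180)%360-180)
    print('row',np.round([d@tx/10,d@ty/10,d@tz/10,np.radians(w)],3))
def state():
    o=robot.get_obs(); print('t',round(o['t'],2),'pos',o['eef_pos'].round(1),'rot',o['ee_rot'].round(1),'F',o['ft_force'].round(1),'w',round(o['grip_width'],3),'q',o['qpos'].round(0))
E
python3 - <<'E'
from h import *
step([558,260,170],90,([253.59,571.24,213.9],156.06))
S=robot.camera_params('scene')
print('colander',onplane((480,205),S,45).round())
E
```

```text
row [-40.452 -16.094   4.39    1.153]
colander [600. 521.  45.]
```

Emit:
{"name": "servo_tool", "arguments": {
  "series": [
    [-10,-4,0,0.15],
    [-20,-8,0,0.3],
    [-30,-12,0,0.6],
    [-40.45,-16.1,2,0.9],
    [-40.45,-16.1,4.4,1.153],
    [-40.45,-16.1,4.4,1.153],
    [-40.45,-16.1,4.4,1.153],
    [-40.45,-16.1,4.4,1.153],
    [-40.45,-16.1,4.4,1.153],
    [-40.45,-16.1,4.4,1.153],
    [-40.45,-16.1,4.4,1.153],
    [-40.45,-16.1,4.4,1.153]
  ],
  "jaw": 1
}}

```text
t: 2.15
eef_pos: [557.4, 260.6, 170.1]
ee_rot: [-180.0, -0.0, 90.0]
ft_force: [0.5, 1.3, -0.3]
grip_width: 1.003
```

```bash
python3 - <<'E'
from h import *
state()
p=robot.camera_params('wrist'); f=robot.grab_frame('wrist'); cv2.imwrite('pics/c1.png',f)
print(proj([[558,260,81],[593,101,100],[563,186,40]],p).round())
E
```

```text
t 2.15 pos [557.4 260.6 170.1] rot [-180.   -0.   90.] F [ 0.5  1.3 -0.3] w 1.003 q [19. 30. 82.  0. 68. 19.]
[[325. 210.]
 [364. 388.]
 [330. 270.]]
```

View pics/c1.png

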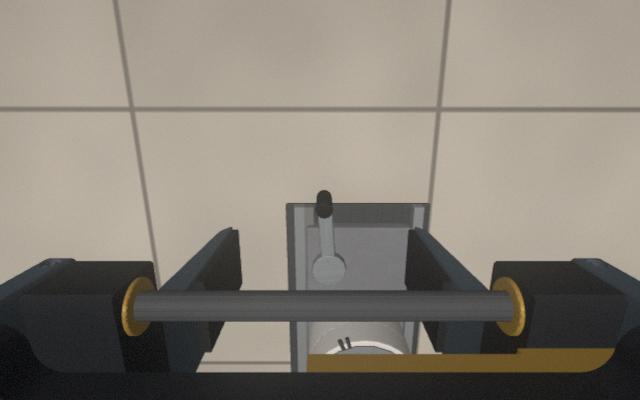

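The wrist view shows the post top at about (324,207), the hub at (329,268), and the slide aligned with the image (base yaw near 0).

```bash
python3 - <<'E'
from h import *
p=robot.camera_params('wrist')
f=cv2.imread('pics/c1.png'); cv2.imwrite('pics/c2.png',cv2.resize(f[175:290,270:440],None,fx=4.7,fy=4.7,interpolation=2))
for n,uv,z in(('posttop',(324,208),81),('hub',(329,268),40),('railL0',(288,204),20),('railL1',(293,300),20),('railR0',(428,204),20),('lockpair',(343,343),102)): print(n,onplane(uv,p,z).round(1))
E
```

```text
posttop [557.2 262.1  81. ]
hub [562.3 187.9  40. ]
railL0 [521.8 247.4  20. ]
railL1 [524.1 139.4  20. ]
railR0 [660.1 247.5  20. ]
lockpair [573.3 150.3 102. ]
```

View pics/c2.png

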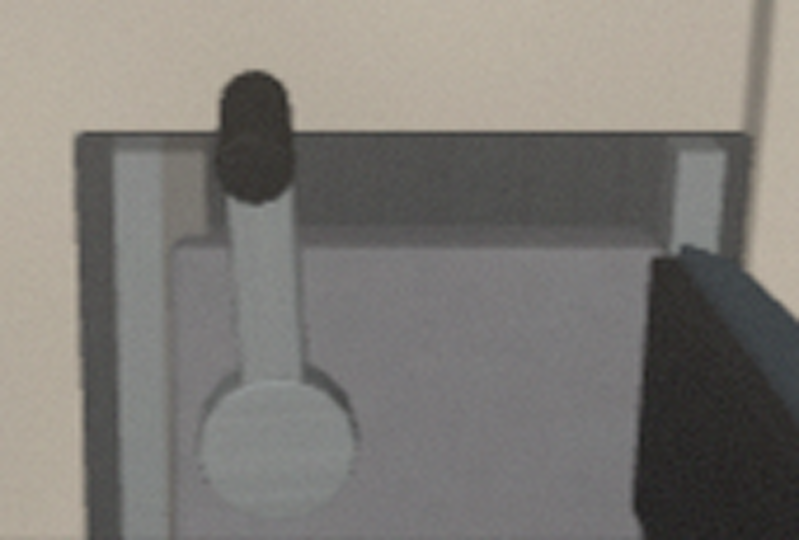

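Emit:
{"name": "servo_tool", "arguments": {
  "series": [
    [0.1,-0.1,4,-0.03],
    [0.15,-0.1,8,-0.07],
    [0.15,-0.1,12.3,-0.07],
    [0.15,-0.1,12.3,-0.07],
    [0.15,-0.1,12.3,-0.07]
  ],
  "jaw": 0.6
}}

```text
t: 2.7
eef_pos: [556.6, 262.2, 47.7]
ee_rot: [-180.0, 0.0, 94.1]
ft_force: [-0.2, 0.6, 0.6]
grip_width: 0.613
```

Emit:
{"name": "servo_tool", "arguments": {
  "series": [
    [0,0,0,0],
    [0,0,0,0],
    [0,0,0,0],
    [0,0,0,0],
    [0,0,0,0],
    [0,0,0,0],
    [0,0,0,0],
    [0,0,0,0]
  ],
  "jaw": 0,
  "squeeze": 10
}}

```text
t: 3.5
eef_pos: [557.2, 261.6, 47.1]
ee_rot: [180.0, -0.0, 94.0]
ft_force: [0.1, 0.4, 4.1]
grip_width: 0.147
```

```bash
python3 - <<'E'
from h import *
state()
p=robot.camera_params('wrist'); f=robot.grab_frame('wrist'); cv2.imwrite('pics/d1.png',f)
# arc rows, from grip pose: tool frame at alpha0; rotation alpha
E
```

```text
t 3.5 pos [557.2 261.6  47.1] rot [180.  -0.  94.] F [0.1 0.4 4.1] w 0.147 q [20. 39. 88.  0. 54. 16.]
```

View pics/d1.png

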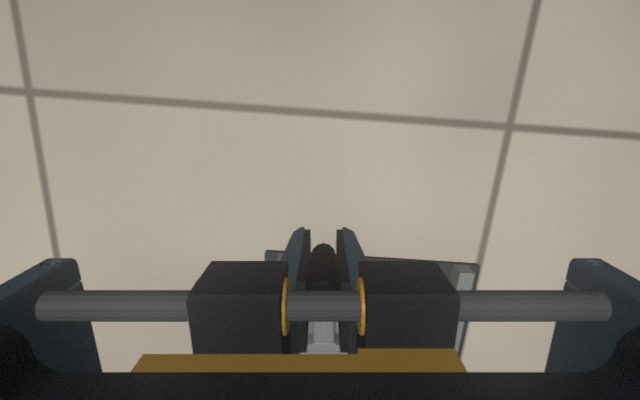

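The post is pinched: opening 0.147 is about 13.4 mm against the 14 mm post. Next I swing along the arc about the pivot.

Emit:
{"name": "servo_tool", "arguments": {
  "series": [
    [-0.04,-0.75,0,-0.1],
    [-0.15,-1.49,0,-0.2],
    [-0.33,-2.22,0,-0.3],
    [-0.59,-2.92,0,-0.4],
    [-0.92,-3.6,0,-0.5],
    [-1.31,-4.23,0,-0.6],
    [-1.76,-4.83,0,-0.7],
    [-2.27,-5.38,0,-0.8],
    [-2.84,-5.87,0,-0.9],
    [-2.84,-5.87,0,-0.9]
  ],
  "squeeze": 20
}}

```text
t: 4.55
eef_pos: [499.3, 228.4, 47.0]
ee_rot: [-179.9, -0.1, 145.8]
ft_force: [-5.8, -0.8, 8.2]
grip_width: 0.145
```

```bash
python3 - <<'E'
from h import *
state()
for c in('wrist','side'):
    p=robot.camera_params(c); f=robot.grab_frame(c); cv2.imwrite(f'pics/e1{c}.png',f)
f=cv2.imread('pics/e1side.png'); cv2.imwrite('pics/e2.png',np.hstack([cv2.resize(f[135:235,240:370],None,fx=5,fy=5,interpolation=2)]))
E
```

```text
t 4.55 pos [499.3 228.4  47. ] rot [-1.799e+02 -1.000e-01  1.458e+02] F [-5.8 -0.8  8.2] w 0.145 q [ 18.  35.  97.   0.  48. -37.]
```

View pics/e1wrist.png

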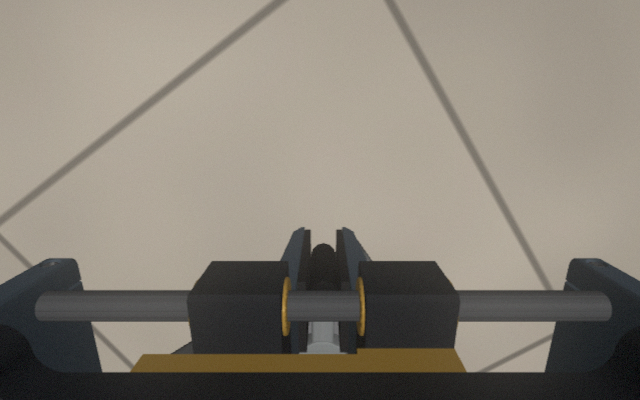

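View pics/e2.png

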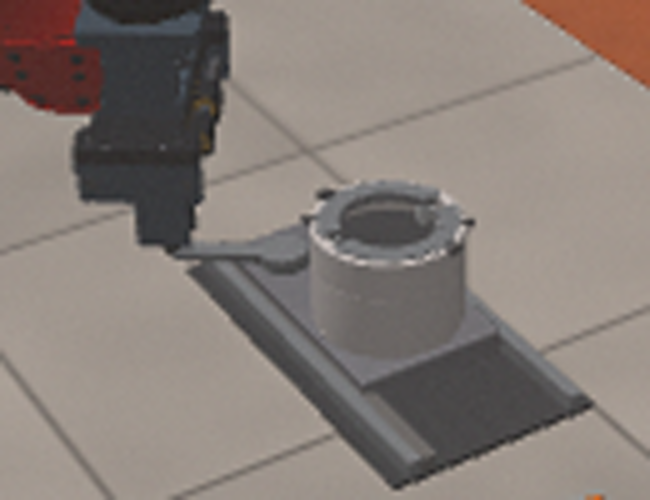

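The wrist view is unchanged relative to the tool, so lever and tool are turning together and the base has not slid noticeably. I continue the arc.

Emit:
{"name": "servo_tool", "arguments": {
  "series": [
    [-0.04,-0.75,0,-0.1],
    [-0.15,-1.49,0,-0.2],
    [-0.33,-2.22,0,-0.3],
    [-0.59,-2.92,0,-0.4],
    [-0.7,-3.16,0,-0.435],
    [-0.76,-3.28,0,-0.453],
    [-0.76,-3.28,0,-0.453],
    [-0.76,-3.28,0,-0.453]
  ]
}}

```text
t: 5.45
eef_pos: [486.8, 197.5, 46.9]
ee_rot: [-180.0, -0.1, 171.5]
ft_force: [-7.2, 0.0, 10.1]
grip_width: 0.151
```

```bash
python3 - <<'E'
from h import *
state()
for c in('wrist','side'):
    p=robot.camera_params(c); f=robot.grab_frame(c); cv2.imwrite(f'pics/e3{c}.png',f)
f=cv2.imread('pics/e3side.png'); cv2.imwrite('pics/e4.png',np.hstack([cv2.resize(f[135:235,240:370],None,fx=5,fy=5,interpolation=2)]))
E
```

```text
t 5.45 pos [486.8 197.5  46.9] rot [-1.800e+02 -1.000e-01  1.715e+02] F [-7.2  0.  10.1] w 0.151 q [ 16.  34. 101.   0.  46. -66.]
```

View pics/e3wrist.png

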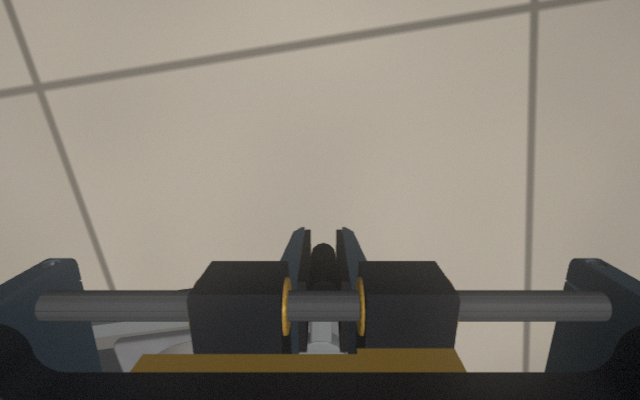

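View pics/e4.png

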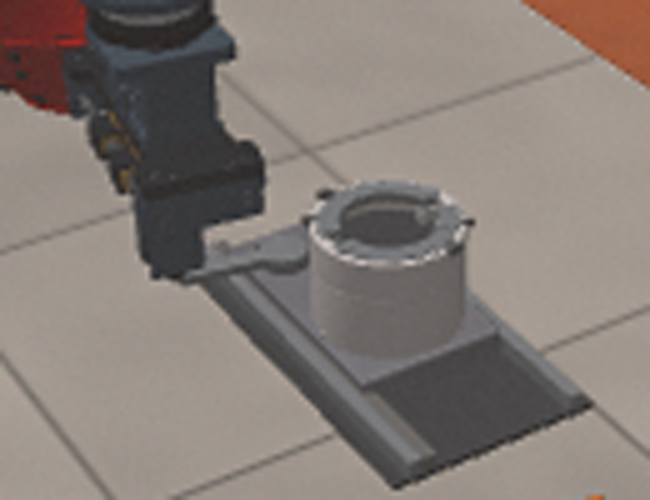

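Emit:
{"name": "servo_tool", "arguments": {
  "series": [
    [-0.05,-0.15,0,-0.02],
    [-0.05,-0.3,0,-0.04],
    [-0.05,-0.3,0,-0.04]
  ]
}}

```text
t: 5.85
eef_pos: [487.0, 194.9, 47.0]
ee_rot: [180.0, -0.1, 173.9]
ft_force: [-7.5, 5.1, 9.8]
grip_width: 0.142
```

```bash
python3 - <<'E'
from h import *
state()
E
```

```text
t 5.85 pos [487.  194.9  47. ] rot [ 1.800e+02 -1.000e-01  1.739e+02] F [-7.5  5.1  9.8] w 0.142 q [ 15.  34. 101.   0.  46. -69.]
```

Fy has risen to 5 N at an angle of about 1.4 rad, so the end stop is felt. I release, rise and look.

Emit:
{"name": "servo_tool", "arguments": {
  "series": [
    [0,0,0,0],
    [0,0,0,0],
    [0,0,0,0],
    [0,0,0,0],
    [0,0,-5,0],
    [0,0,-10,0],
    [0,0,-13,0],
    [0,0,-13,0]
  ],
  "jaw": 0.6
}}

```text
t: 6.65
eef_pos: [490.4, 195.2, 181.1]
ee_rot: [179.9, 0.4, 173.8]
ft_force: [-0.0, -0.1, -1.7]
grip_width: 0.6
```

```bash
python3 - <<'E'
from h import *
state()
for c in('side',):
    p=robot.camera_params(c); f=robot.grab_frame(c); cv2.imwrite(f'pics/e5{c}.png',f)
cv2.imwrite('pics/e6.png',np.hstack([cv2.resize(f[135:235,240:370],None,fx=5,fy=5,interpolation=2)]))
D=robot.camera_params('side');S=robot.camera_params('scene')
g=lambda x,y:(x/10+325,y/10+260)
a=onplane(g(180,345),D,23);b=onplane(g(460,203),D,23);print('rib',a,b,np.degrees(np.arctan2(*(b-a)[1::-1])))
a=onplane(g(222,188),D,65);b=onplane(g(403,98),D,65);print('bartop',a,b,np.degrees(np.arctan2(*(b-a)[1::-1])))
g=lambda x,y:(x/6+160,y/6+170)
a=onplane(g(395,400),S,19);b=onplane(g(370,238),S,65);print('scene',a,b)
step([593,40,200],91,(np.array([487.0,194.9-.0,177]),173.9))
E
```

```text
t 6.65 pos [490.4 195.2 181.1] rot [179.9   0.4 173.8] F [-0.  -0.1 -1.7] w 0.6 q [ 15.  22.  94.  -0.  64. -69.]
rib [ 433.99118456 -272.62747269   23.        ] [ 520.92316979 -273.41093395   23.        ] -0.5163555003921179
bartop [ 449.13368709 -266.14404549   65.        ] [ 504.32153899 -266.25253782   65.        ] -0.11263610211753233
scene [ 528.77054547 -267.84714091   19.        ] [ 456.17803525 -267.96230178   65.        ]
row [-12.186 -14.276  -2.3     1.447]
```

View pics/e6.png

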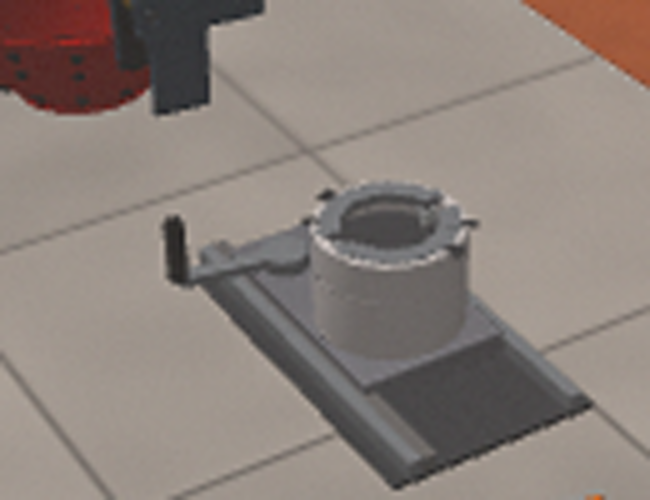

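The lever now points toward -x. The lid's bar lies along world x. Next, a wrist look at the grinder.

```bash
python3 - <<'E'
from h import *
state(); step([655,110,210],180,(np.array([488,195,177.]),173.8))
E
```

```text
t 6.7 pos [489.3 194.9 178.9] rot [179.9   0.2 173.8] F [0.1 0.6 0.3] w 0.595 q [ 15.  23.  94.  -0.  63. -69.]
row [-17.52   -6.647  -3.3    -0.108]
```

Emit:
{"name": "servo_tool", "arguments": {
  "series": [
    [-4,-1.5,-3.3,-0.1],
    [-8,-3,-3.3,-0.108],
    [-12.5,-4.6,-3.3,-0.108],
    [-17.5,-6.6,-3.3,-0.108],
    [-17.5,-6.6,-3.3,-0.108],
    [-17.5,-6.6,-3.3,-0.108],
    [-17.5,-6.6,-3.3,-0.108],
    [-17.5,-6.6,-3.3,-0.108],
    [-17.5,-6.6,-3.3,-0.108]
  ]
}}

```text
t: 7.6
eef_pos: [654.2, 110.9, 210.1]
ee_rot: [180.0, -0.0, -179.9]
ft_force: [1.5, -0.4, -0.6]
grip_width: 0.603
```

```bash
python3 - <<'E'
from h import *
state(); p=robot.camera_params('wrist'); f=robot.grab_frame('wrist'); cv2.imwrite('pics/f1.png',f); np.save('f1K.npy',p['camera_matrix']);np.save('f1T.npy',p['T'])
print(proj([[593,101,100],[489,198,81],[563,186,40]],p).round())
E
```

```text
t 7.6 pos [654.2 110.9 210.1] rot [ 180.    -0.  -179.9] F [ 1.5 -0.4 -0.6] w 0.603 q [  4.  32.  71.   0.  77. -86.]
[[310. 130.]
 [434.  -8.]
 [401.  93.]]
```

View pics/f1.png

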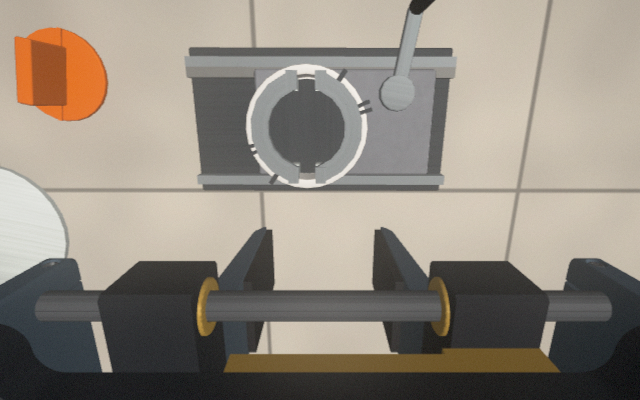

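The wrist view shows the collar centred near (307,126) with gaps at the top (307,80) and bottom (307,173). Single pulse ridges are at (342,75) and (275,180), paired lock ridges at (365,107) and (253,150). The lever points left-down-x as it should. I fit the socket pose next.

```bash
cat > fit.py <<'E'
from h import *
p={'camera_matrix':np.load('f1K.npy'),'T':np.load('f1T.npy')}
f=cv2.imread('pics/f1.png')
x0,y0,s=235,55,6
c=cv2.resize(f[y0:200-0,x0:385],None,fx=s,fy=s,interpolation=2)
import sys
sx,sy,yaw=[float(v) for v in sys.argv[1:4]]
a=np.radians(yaw);R=np.array([[np.cos(a),-np.sin(a)],[np.sin(a),np.cos(a)]])
def draw(P,z,col):
    P=np.c_[np.array(P)@R.T+[sx,sy],np.full(len(P),z)]
    q=((proj(P,p)-[x0,y0]+.5)*s).astype(int); cv2.polylines(c,[q],False,col,1)
t=np.linspace(0,2*np.pi,90)
draw(np.c_[31*np.cos(t),31*np.sin(t)],100,(0,0,255))
draw(np.c_[50*np.cos(t),50*np.sin(t)],100,(255,0,0))
for sg in(1,-1):
    draw([[sg*29,-7],[sg*42,-7],[sg*42,7],[sg*29,7]],100,(0,255,0))
    draw([[sg*50*np.cos(.6)*.9,-sg*50*np.sin(.6)*.9],[sg*52*np.cos(.6),-sg*52*np.sin(.6)]],100,(255,0,255))
t=np.linspace(0,2*np.pi,30)
draw(np.array([-30,85])+np.c_[20*np.cos(t),20*np.sin(t)],40,(0,255,255))
cv2.imwrite(sys.argv[4],cv2.resize(c,(720,int(720*c.shape[0]/c.shape[1]))))
E
python3 - <<'E'
from h import *
p={'camera_matrix':np.load('f1K.npy'),'T':np.load('f1T.npy')}
for uv,z in(((307,126),100),((398,92.5),40),((422,5),81),((307,80),100),((307,172),100)):print(onplane(uv,p,z).round(1))
E
python3 fit.py 591 100 1.2 pics/f2.png
```

```text
[589.8  98.5 100. ]
[562.1 183.2  40. ]
[498.1 189.3  81. ]
[554.8  99.  100. ]
[627.6  98.  100. ]
```

View pics/f2.png

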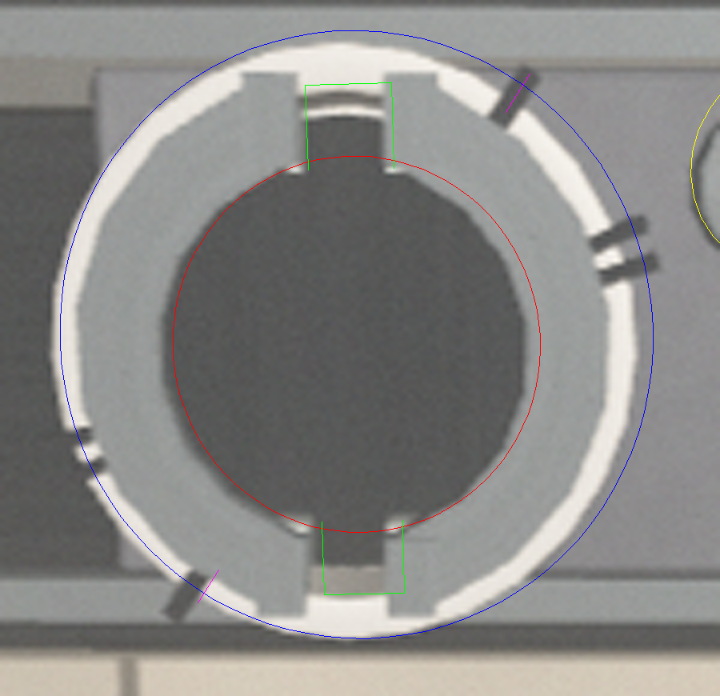

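```bash
python3 fit.py 590.5 98.3 0.2 pics/f3.png
```

```text
(no output)
```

View pics/f3.png

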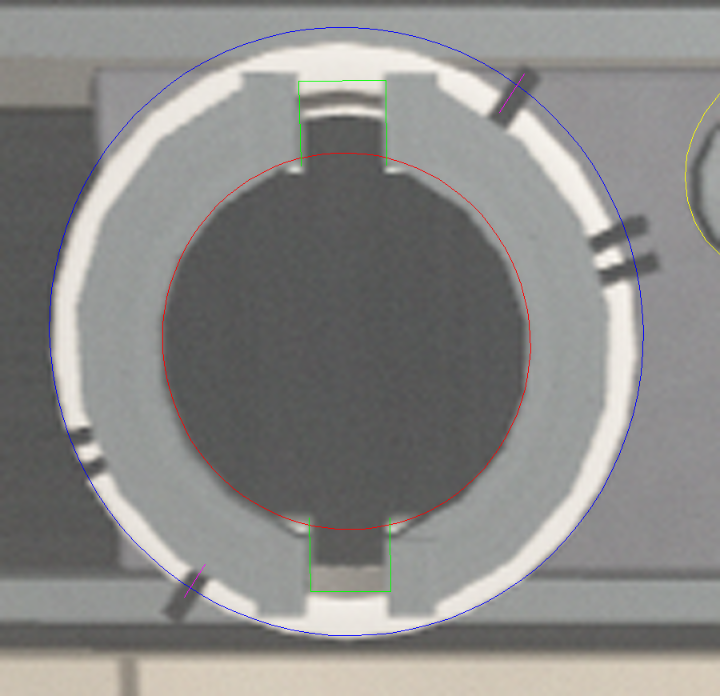

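The overlay fits at socket ≈ (591.3, 98.3), yaw ≈ 0.2°. I go look at the lid from the same relative pose, so that camera bias cancels.

Emit:
{"name": "servo_tool", "arguments": {
  "series": [
    [2,5,0,0],
    [4,10,0,0],
    [6,15,0,0],
    [8,19,0.5,0],
    [10,24,1,0],
    [11,28,1.5,0],
    [11.5,33,2,0],
    [11.5,37.9,3,0],
    [11.5,37.9,3,0],
    [11.5,37.9,3,0],
    [11.5,37.9,3,0],
    [11.5,37.9,3,0]
  ]
}}

```text
t: 8.85
eef_pos: [540.4, 488.0, 180.6]
ee_rot: [180.0, 0.0, 179.9]
ft_force: [-1.0, -0.5, -0.6]
grip_width: 0.598
```

```bash
python3 - <<'E'
from h import *
state(); p=robot.camera_params('wrist'); f=robot.grab_frame('wrist'); cv2.imwrite('pics/g1.png',f); np.save('g1K.npy',p['camera_matrix']);np.save('g1T.npy',p['T'])
E
```

```text
t 8.85 pos [540.4 488.  180.6] rot [180.    0.  179.9] F [-1.  -0.5 -0.6] w 0.598 q [ 37.  38.  63.  -0.  79. -53.]
```

View pics/g1.png

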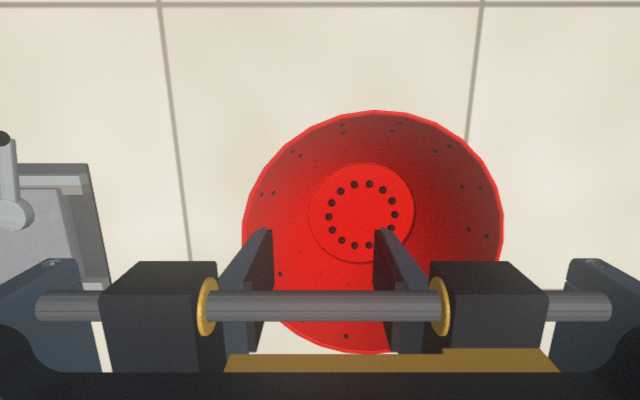

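I had the sign of tool y wrong: at yaw 180 it is world +y. The arm went above the colander with 90 mm clearance and touched nothing. Now back the other way.

Emit:
{"name": "servo_tool", "arguments": {
  "series": [
    [0,-5,0,0],
    [0,-10,0,0],
    [0,-15,0,0],
    [0,-20,0,0],
    [0,-25,0,0],
    [0,-30,0,0],
    [0,-35,0,0],
    [0,-40,0,0],
    [0,-45,0,0],
    [0,-50,0,0],
    [0,-55,0,0],
    [0,-60,0,0]
  ]
}}

```text
t: 10.1
eef_pos: [539.4, -113.6, 180.6]
ee_rot: [-180.0, 0.1, 179.9]
ft_force: [0.2, -0.6, -0.1]
grip_width: 0.601
```

```bash
python3 - <<'E'
from h import *
state(); step([540,-264,180],180,(np.array([540.,489.-600,180]),180))
E
```

```text
t 10.1 pos [ 539.4 -113.6  180.6] rot [-1.800e+02  1.000e-01  1.799e+02] F [ 0.2 -0.6 -0.1] w 0.601 q [ -18.   24.   90.    0.   65. -108.]
row [ -0.  -15.3   0.    0. ]
```

Emit:
{"name": "servo_tool", "arguments": {
  "series": [
    [0,-5,0,0],
    [0,-10,0,0],
    [0,-15.3,0,0],
    [0,-15.3,0,0],
    [0,-15.3,0,0],
    [0,-15.3,0,0],
    [0,-15.3,0,0]
  ]
}}

```text
t: 10.8
eef_pos: [540.0, -262.6, 180.1]
ee_rot: [180.0, -0.0, -179.9]
ft_force: [-0.4, 0.7, -1.0]
grip_width: 0.6
```

```bash
python3 - <<'E'
from h import *
state(); p=robot.camera_params('wrist'); f=robot.grab_frame('wrist'); cv2.imwrite('pics/g2.png',f); np.save('g1K.npy',p['camera_matrix']);np.save('g1T.npy',p['T'])
E
```

```text
t 10.8 pos [ 540.  -262.6  180.1] rot [ 180.    -0.  -179.9] F [-0.4  0.7 -1. ] w 0.6 q [ -32.   28.   83.    0.   69. -122.]
```

View pics/g2.png

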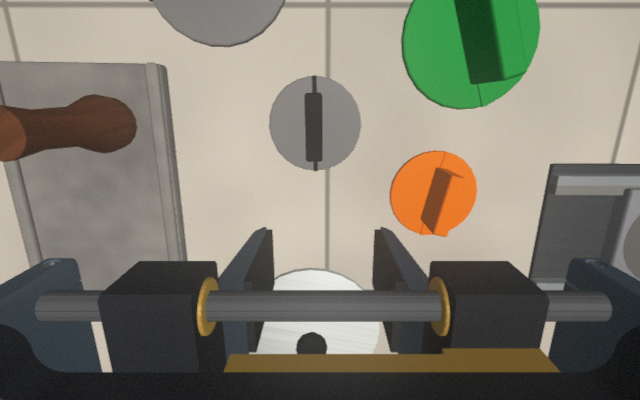

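The lid shows at (315,123) with its bar vertical in the image. The pestle foot is at about (110,125), the green lid at (470,50), and the pan lid is under the gripper.

```bash
cat > fit2.py <<'E'
from h import *
import sys
p={'camera_matrix':np.load('g1K.npy'),'T':np.load('g1T.npy')}
f=cv2.imread('pics/g2.png')
x0,y0,s=255,65,6
c=cv2.resize(f[y0:185,x0:375],None,fx=s,fy=s,interpolation=2)
sx,sy,yaw=[float(v) for v in sys.argv[1:4]]
a=np.radians(yaw);R=np.array([[np.cos(a),-np.sin(a)],[np.sin(a),np.cos(a)]])
def draw(P,z,col):
    P=np.c_[np.array(P)@R.T+[sx,sy],np.full(len(P),z)]
    q=((proj(P,p)-[x0,y0]+.5)*s).astype(int); cv2.polylines(c,[q],False,col,1)
t=np.linspace(0,2*np.pi,90)
draw(np.c_[44*np.cos(t),44*np.sin(t)],21,(0,0,255))
draw([[28,7],[-28,7],[-28,-7],[28,-7],[28,7]],65,(0,255,0))
cv2.imwrite(sys.argv[4],c)
for uv in((115,125),(75,130),(15,130)):print('pestle?',onplane(uv,p,20).round(),onplane(uv,p,140).round())
print(onplane((470,50),p,30).round(),onplane((540,30),p,30).round(),onplane((438,193),p,21).round())
E
python3 fit2.py 478 -269 0 pics/g3.png
```

```text
pestle? [ 478. -460.   20.] [ 471. -388.  140.]
pestle? [ 483. -499.   20.] [ 474. -413.  140.]
pestle? [ 483. -557.   20.] [ 474. -450.  140.]
[ 413. -134.   30.] [398. -76.  30.] [ 544. -146.   21.]
```

View pics/g3.png

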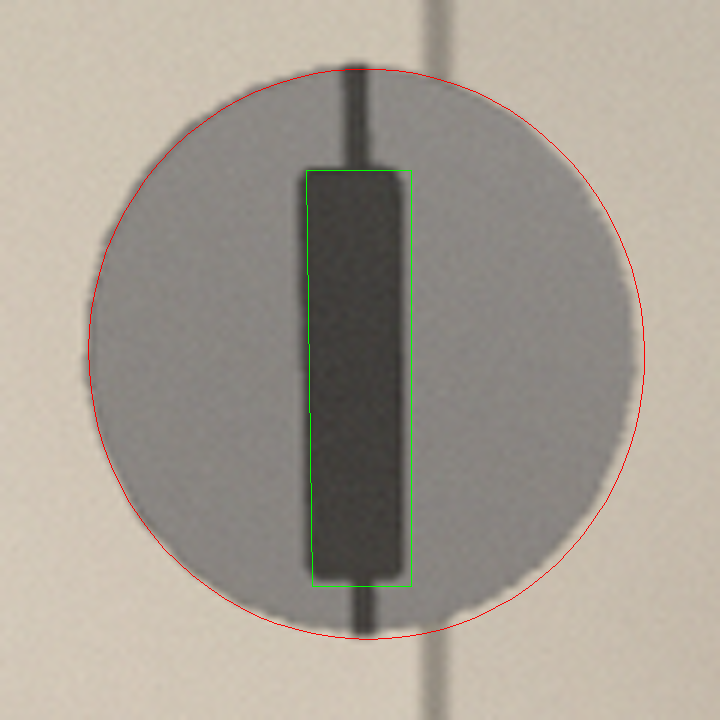

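Lid fitted at (477.2, −270.1), yaw ≈ 0. I descend and grasp.

Emit:
{"name": "servo_tool", "arguments": {
  "series": [
    [3.2,-0.3,0,0],
    [6.3,-0.6,3,0],
    [6.3,-0.6,7,0],
    [6.3,-0.6,11,0],
    [6.3,-0.6,14,0],
    [6.3,-0.6,15.3,0],
    [6.3,-0.6,15.3,0],
    [6.3,-0.6,15.3,0]
  ]
}}

```text
t: 11.65
eef_pos: [477.8, -269.9, 28.0]
ee_rot: [-180.0, 0.1, -180.0]
ft_force: [-0.8, -0.4, -0.3]
grip_width: 0.599
```

Emit:
{"name": "servo_tool", "arguments": {
  "series": [
    [0,0,0,0],
    [0,0,0,0],
    [0,0,0,0],
    [0,0,0,0],
    [0,0,0,0],
    [0,0,0,0],
    [0,0,0,0],
    [0,0,0,0]
  ],
  "jaw": 0,
  "squeeze": 40
}}

```text
t: 12.45
eef_pos: [477.2, -269.9, 27.1]
ee_rot: [-180.0, 0.0, -180.0]
ft_force: [-2.3, 0.7, 6.3]
grip_width: 0.153
```

```bash
python3 - <<'E'
from h import *
state(); f=robot.grab_frame('side'); cv2.imwrite('pics/h1.png',cv2.resize(f[200:350,260:440],None,fx=4,fy=4,interpolation=2))
E
```

```text
t 12.45 pos [ 477.2 -269.9   27.1] rot [-180.    0. -180.] F [-2.3  0.7  6.3] w 0.153 q [ -36.   37.   98.   -0.   45. -126.]
```

View pics/h1.png

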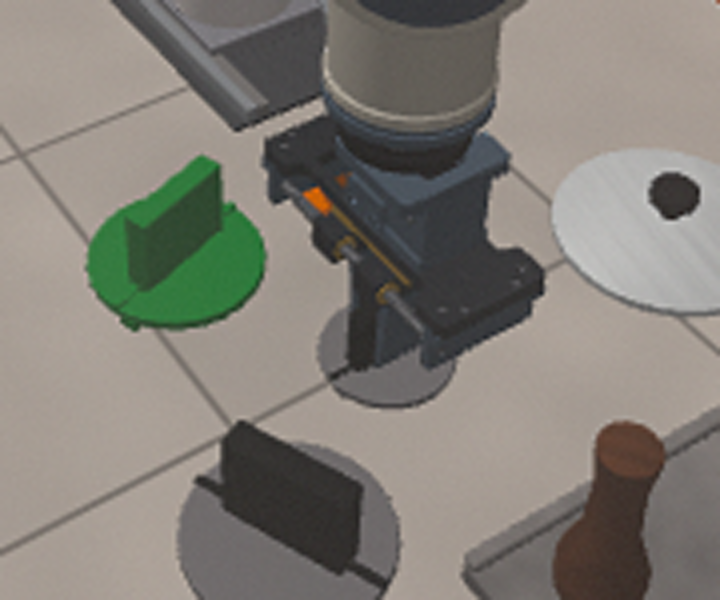

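The grasp is good: opening 0.153 is about 13.9 mm against the 14 mm bar. I lift and carry to the socket.

Emit:
{"name": "servo_tool", "arguments": {
  "series": [
    [0,0,-2,0],
    [0,0,-6,0],
    [0,0,-11,0],
    [0,0,-16.5,0],
    [-1,3,-16.5,0],
    [-2.3,7,-16.5,0],
    [-3.5,11.5,-16.5,0],
    [-5,16,-16.5,0],
    [-6.4,20.5,-16.5,0],
    [-7.8,25,-16.5,0],
    [-9,29.5,-16.5,0],
    [-10.3,33,-16.5,0]
  ]
}}

```text
t: 13.7
eef_pos: [579.8, 62.9, 191.6]
ee_rot: [180.0, -0.1, -179.9]
ft_force: [-0.5, -0.5, -1.5]
grip_width: 0.156
```

```bash
python3 - <<'E'
from h import *
state()
step([591.4,98.3,152],180.2,(np.array([477.+103,-270+330.,27+165]),180))
E
```

```text
t 13.7 pos [579.8  62.9 191.6] rot [ 1.800e+02 -1.000e-01 -1.799e+02] F [-0.5 -0.5 -1.5] w 0.156 q [  0.  26.  85.   0.  69. -90.]
row [-1.14e+00  3.83e+00  4.00e+00 -3.00e-03]
```

Emit:
{"name": "servo_tool", "arguments": {
  "series": [
    [-0.6,2,0,0],
    [-1.14,3.83,1,0],
    [-1.14,3.83,2,0],
    [-1.14,3.83,3,0],
    [-1.14,3.83,4,0],
    [-1.14,3.83,4,0],
    [-1.14,3.83,4,0],
    [-1.14,3.83,4,0],
    [-1.14,3.83,4,0]
  ]
}}

```text
t: 14.6
eef_pos: [591.7, 98.3, 152.4]
ee_rot: [180.0, 0.0, 180.0]
ft_force: [0.3, 0.4, -1.7]
grip_width: 0.151
```

```bash
python3 - <<'E'
from h import *
state()
for c in('side','scene','wrist'):
    p=robot.camera_params(c); f=robot.grab_frame(c); cv2.imwrite(f'pics/i_{c}.png',f)
f=cv2.imread('pics/i_side.png'); a=cv2.resize(f[130:230,265:365],(400,400),interpolation=2)
f=cv2.imread('pics/i_scene.png'); b=cv2.resize(f[165:265,305:405],(400,400),interpolation=2)
cv2.imwrite('pics/i1.png',np.hstack([a,b]))
E
```

```text
t 14.6 pos [591.7  98.3 152.4] rot [180.   0. 180.] F [ 0.3  0.4 -1.7] w 0.151 q [  4.  30.  85.   0.  65. -86.]
```

View pics/i1.png

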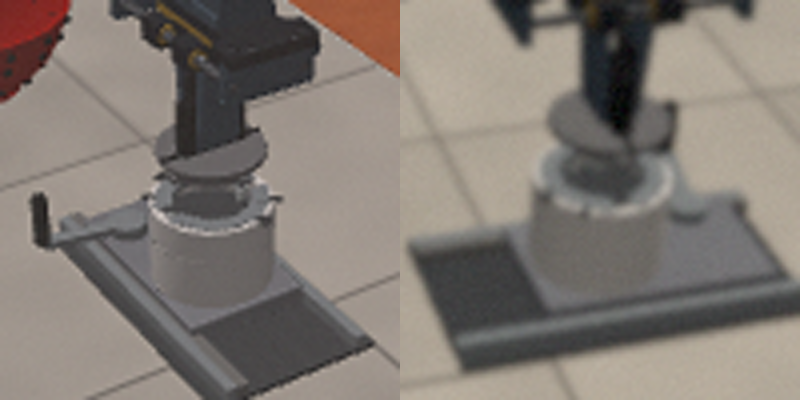

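View pics/i_wrist.png

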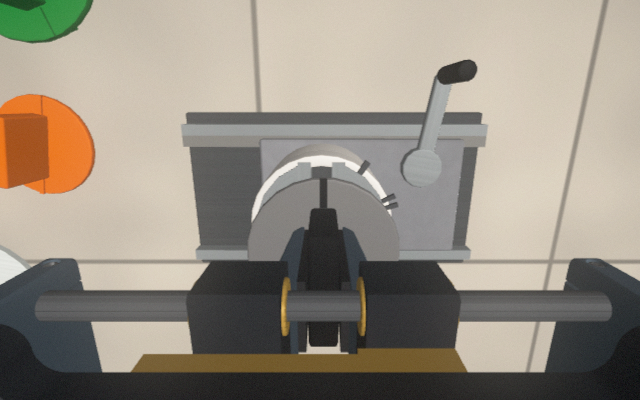

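The wrist view shows the gap at (322,172), in line with the lid's rib at (323,190). The lever post top is at about (461,69) and the hub at (422,168). I compute the lever angle and alignment.

```bash
python3 - <<'E'
from h import *
p=robot.camera_params('wrist')
h=onplane((422,167.5),p,40); q=onplane((462,69),p,81); q2=onplane((446,73),p,40)
print(h.round(1),q.round(1),np.hypot(*(q-h)[:2]),np.degrees(np.arctan2(-(q-h)[0],(q-h)[1]))/57.3)
print('gap',onplane((322,172),p,100).round(1),'rib',onplane((323.5,185),p,147).round(1),onplane((324,205),p,147).round(1))
f=cv2.imread('pics/i_wrist.png'); cv2.imwrite('pics/i2.png',cv2.resize(f[40:220,240:500],None,fx=3,fy=3,interpolation=2))
E
```

```text
[561.6 182.6  40. ] [487.9 191.6  81. ] 74.24778758423687 1.4485667822771218
gap [553.7  98.4 100. ] rib [551.5  99.3 147. ] [562.6  99.6 147. ]
```

View pics/i2.png

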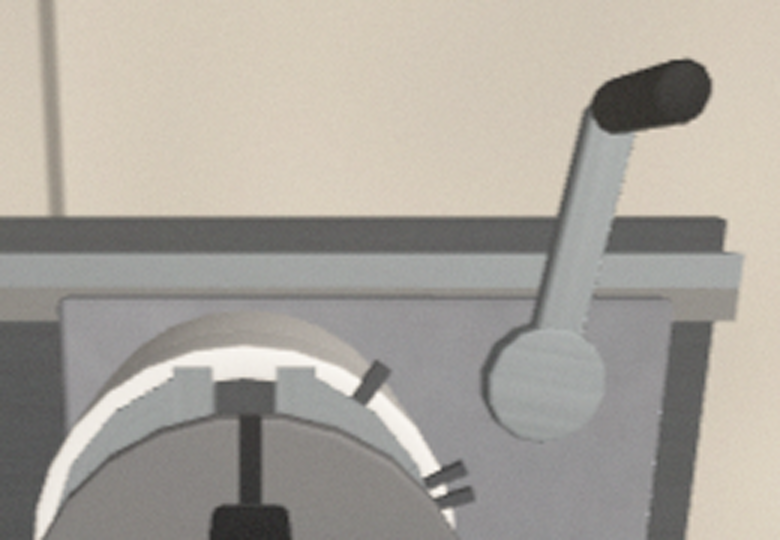

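The lever is at about 1.4 rad and the base is clamped. I nudge 0.5 mm toward −y and lower in small steps, watching the force.

Emit:
{"name": "servo_tool", "arguments": {
  "series": [
    [0,-0.05,1,0],
    [0,-0.05,2,0],
    [0,-0.05,2.3,0],
    [0,-0.05,2.5,0],
    [0,-0.05,2.7,0],
    [0,-0.05,2.8,0],
    [0,-0.05,2.8,0]
  ]
}}

```text
t: 15.45
eef_pos: [591.5, 98.0, 123.9]
ee_rot: [-180.0, 0.0, -180.0]
ft_force: [-0.4, 0.4, -2.5]
grip_width: 0.153
```

```bash
python3 - <<'E'
from h import *
state()
E
```

```text
t 15.45 pos [591.5  98.  123.9] rot [-180.    0. -180.] F [-0.4  0.4 -2.5] w 0.153 q [  4.  32.  87.  -0.  62. -86.]
```

There is no contact 3 mm below the collar's top, so the lugs are in the gaps. I continue down.

Emit:
{"name": "servo_tool", "arguments": {
  "series": [
    [0,0,0.4,0],
    [0,0,0.7,0],
    [0,0,0.9,0],
    [0,0,1.0,0],
    [0,0,1.1,0],
    [0,0,1.2,0],
    [0,0,1.2,0],
    [0,0,1.2,0]
  ]
}}

```text
t: 16.25
eef_pos: [591.6, 98.0, 112.1]
ee_rot: [180.0, 0.0, -180.0]
ft_force: [-0.2, 0.1, 1.1]
grip_width: 0.151
```

```bash
python3 - <<'E'
from h import *
state()
for c in('side','wrist'):
    p=robot.camera_params(c); f=robot.grab_frame(c); cv2.imwrite(f'pics/j_{c}.png',f)
f=cv2.imread('pics/j_side.png'); a=cv2.resize(f[130:230,265:365],(480,480),interpolation=2)
cv2.imwrite('pics/j1.png',a)
E
```

```text
t 16.25 pos [591.6  98.  112.1] rot [ 180.    0. -180.] F [-0.2  0.1  1.1] w 0.151 q [  4.  33.  87.  -0.  60. -86.]
```

View pics/j1.png

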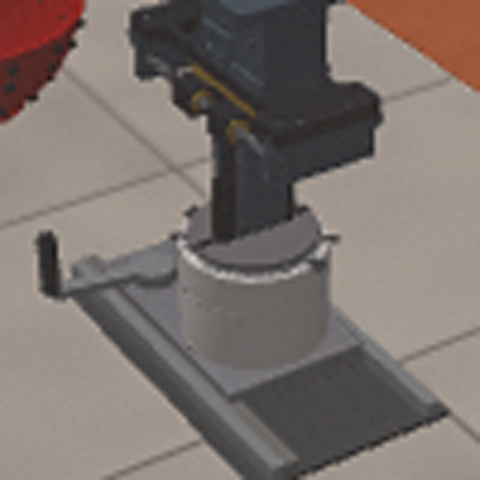

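View pics/j_wrist.png

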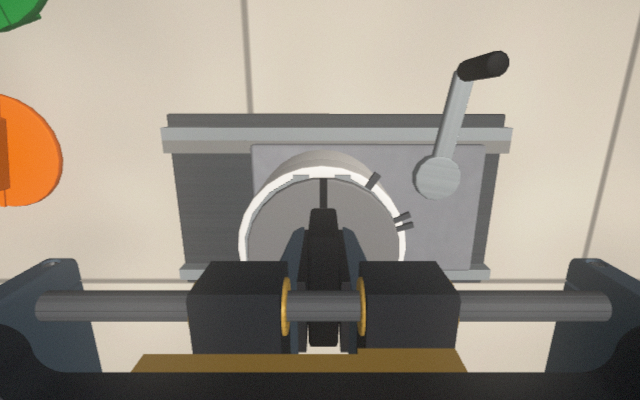

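The cover is down at the collar and Fz has changed by +3.6 N. I press 0.6 mm further to confirm the seating.

Emit:
{"name": "servo_tool", "arguments": {
  "series": [
    [0,0,0.03,0],
    [0,0,0.06,0],
    [0,0,0.06,0]
  ]
}}

```text
t: 16.65
eef_pos: [591.5, 98.0, 112.0]
ee_rot: [180.0, 0.0, -180.0]
ft_force: [-4.8, 0.7, 12.2]
grip_width: 0.15
```

Seated: force rises to 12 N with z stuck at 112, the expected seated height. I twist in stages, easing the push a little.

Emit:
{"name": "servo_tool", "arguments": {
  "series": [
    [0,0,-0.03,0.05],
    [0,0,-0.03,0.1],
    [0,0,-0.03,0.16],
    [0,0,-0.03,0.22],
    [0,0,-0.03,0.28],
    [0,0,-0.03,0.34],
    [0,0,-0.03,0.4],
    [0,0,-0.03,0.45],
    [0,0,-0.03,0.45]
  ],
  "squeeze": 50
}}

```text
t: 17.55
eef_pos: [591.7, 97.8, 112.0]
ee_rot: [180.0, 0.0, 154.1]
ft_force: [-0.7, -1.7, 6.2]
grip_width: 0.15
```

```bash
python3 - <<'E'
from h import *
state(); print(robot.get_obs()['ft_torque'].round(3))
f=robot.grab_frame('wrist'); cv2.imwrite('pics/k1.png',cv2.resize(f[100:300,180:460],None,fx=2.8,fy=2.8,interpolation=2))
E
```

```text
t 17.55 pos [591.7  97.8 112. ] rot [180.    0.  154.1] F [-0.7 -1.7  6.2] w 0.15 q [  4.  33.  87.  -0.  60. -60.]
[-0.405  0.354 -0.052]
```

View pics/k1.png

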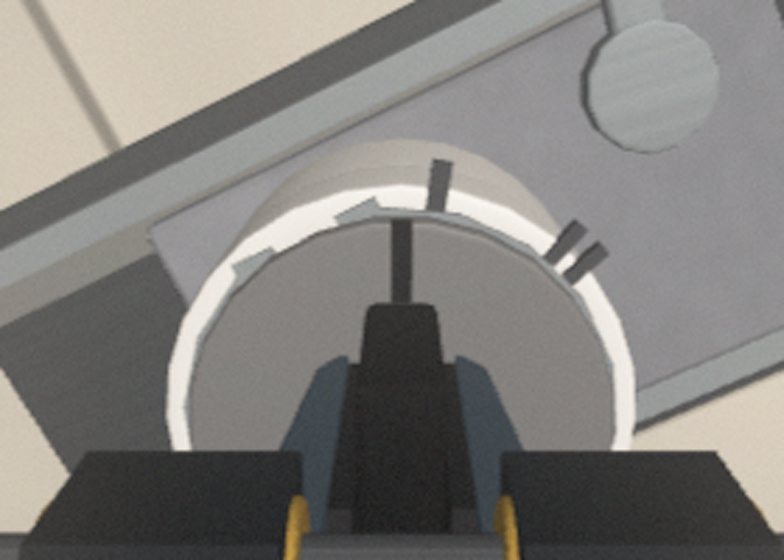

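The lid turns with the tool. Its rib at (401,260) is just left of the single pulse ridge at (439,185), about 0.15 rad short. I go on to 0.62.

Emit:
{"name": "servo_tool", "arguments": {
  "series": [
    [0,0,0,0.06],
    [0,0,0,0.12],
    [0,0,0,0.17],
    [0,0,0,0.17],
    [0,0,0,0.17]
  ]
}}

```text
t: 18.1
eef_pos: [591.8, 97.9, 112.0]
ee_rot: [180.0, 0.0, 144.5]
ft_force: [-0.2, -1.3, 5.7]
grip_width: 0.155
```

```bash
python3 - <<'E'
from h import *
state(); print(robot.get_obs()['ft_torque'].round(3))
p=robot.camera_params('wrist');np.save('l1T.npy',p['T'])
f=robot.grab_frame('wrist'); cv2.imwrite('pics/l0.png',f);cv2.imwrite('pics/l1.png',cv2.resize(f[100:300,180:460],None,fx=2.8,fy=2.8,interpolation=2))
f=robot.grab_frame('side');cv2.imwrite('pics/l2.png',cv2.resize(f[130:230,265:365],(480,480),interpolation=2))
E
```

```text
t 18.1 pos [591.8  97.9 112. ] rot [180.    0.  144.5] F [-0.2 -1.3  5.7] w 0.155 q [  4.  33.  87.  -0.  60. -51.]
[-0.095  0.268 -0.008]
```

View pics/l1.png

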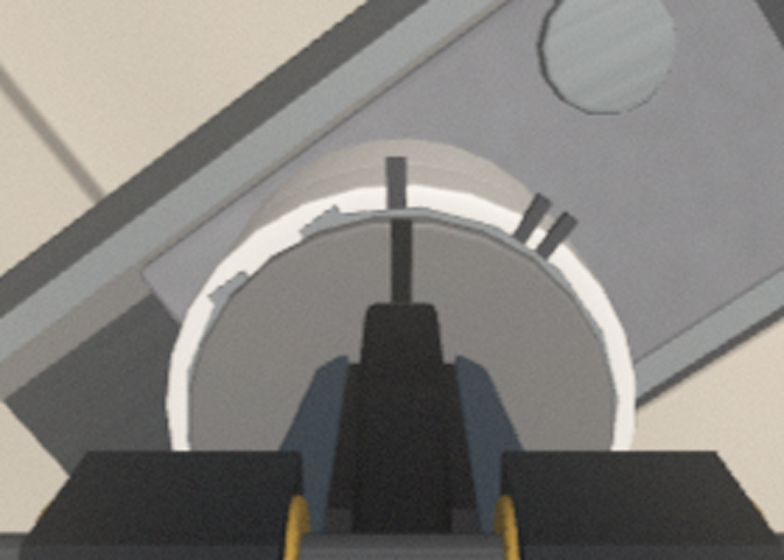

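View pics/l2.png

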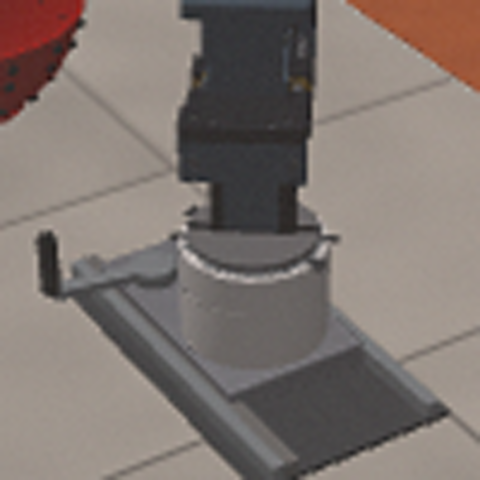

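The rib at (401,260) now lines up with the single pulse ridge at (396,185), just at or past it, and well short of the lock pair at (545,225). I check that the state is steady and the spring load is there before handing in.

```bash
python3 - <<'E'
from h import *
T=[];F=[]
for i in range(10):
    robot.grab_frame('wrist'); o=robot.get_obs(); T.append(o['ft_torque']);F.append(o['ft_force'])
print(np.mean(T,0).round(3),np.std(T,0).round(3),np.mean(F,0).round(2)); state()
p={'camera_matrix':np.load('g1K.npy'),'T':np.load('l1T.npy')}
g=lambda x,y:(x/2.8+180,y/2.8+100)
c=np.array([591.5,98.0])
for n,uv,z in(('ridge out',g(396,158),101),('ridge in',g(397,207),101),('rib out',g(401,222),107),('rib in',g(401,300),107)):
    q=onplane(uv,p,z)[:2]-c; print(n,np.hypot(*q).round(1),np.degrees(np.arctan2(q[1],q[0])).round(1))
for c in('scene','side'): cv2.imwrite(f'pics/m_{c}.png',robot.grab_frame(c))
E
```

```text
[-0.15   0.269  0.029] [0.023 0.034 0.02 ] [-0.3  -0.71  5.54]
t 18.7 pos [591.8  97.9 112. ] rot [180.    0.  144.5] F [-0.5 -0.4  6.1] w 0.15 q [  4.  33.  87.  -0.  60. -51.]
ridge out 54.4 145.1
ridge in 44.8 145.0
rib out 43.1 144.0
rib in 27.7 143.8
```

View pics/m_scene.png

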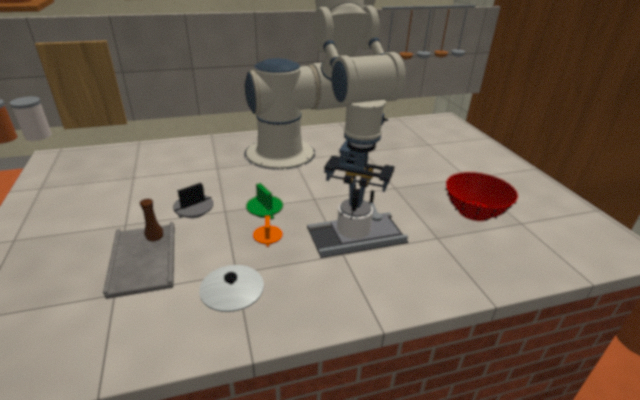

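Everything is steady: the lid is at about 0.62 rad, rib and ridge agree within about 1°, and bystanders look unmoved. The measured twist moment of 0.03 N m is below the spring's 0.13, perhaps because friction under my 8 N push carries part of it. I ease the push slightly to check.

Emit:
{"name": "servo_tool", "arguments": {
  "series": [
    [0,0,-0.02,0],
    [0,0,-0.03,0],
    [0,0,-0.03,0],
    [0,0,-0.03,0],
    [0,0,-0.03,0]
  ]
}}

```text
t: 19.3
eef_pos: [591.8, 97.9, 112.0]
ee_rot: [180.0, 0.0, 144.5]
ft_force: [3.1, -0.6, 3.3]
grip_width: 0.155
```

```bash
python3 - <<'E'
from h import *
T=[];F=[]
for i in range(10):
    robot.grab_frame('wrist'); o=robot.get_obs(); T.append(o['ft_torque']);F.append(o['ft_force'])
print(np.mean(T,0).round(3),np.std(T,0).round(3),np.mean(F,0).round(2)); state(); print(robot.get_obs()['tau'].round(2))
E
```

```text
[-0.218 -0.567  0.147] [0.038 0.098 0.031] [ 3.85 -0.96  3.23]
t 19.8 pos [591.7  98.  112. ] rot [180.    0.  144.5] F [ 4.3 -0.9  3.9] w 0.153 q [  4.  33.  87.  -0.  60. -51.]
[  0.87 -84.77 -27.22   0.48   1.44   0.13]
```

With the push eased, the twist moment reads 0.147 N m. The spring should give about 0.13, so the ring is engaged and loaded. One last look, then hand in.

```bash
python3 - <<'E'
from h import *
f=robot.grab_frame('wrist'); cv2.imwrite('pics/n1.png',cv2.resize(f[40:300,180:560],None,fx=2.1,fy=2.1,interpolation=2)); state()
E
```

```text
t 19.85 pos [591.7  98.  112.1] rot [180.    0.  144.5] F [ 4.6 -1.   4. ] w 0.149 q [  4.  33.  87.  -0.  60. -51.]
```

View pics/n1.png

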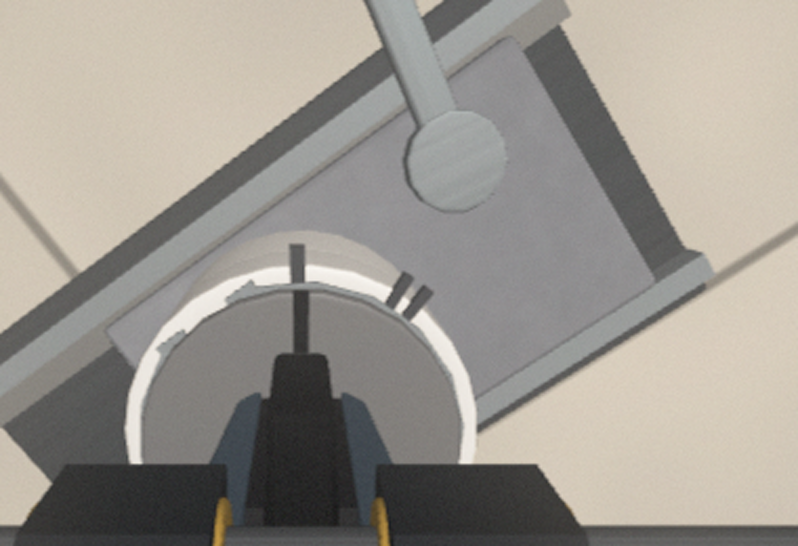

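The rib at (301,320) meets the pulse ridge at (297,265), the lock pair at (410,295) is well clear, and the lever is still fully over.

```bash
python3 -c "
from station import robot
print(robot.hand_in())"
```

```text
the job is handed in; nothing more can be done
None
```

I clamped the base, seated the small grey lid and twisted it clockwise to the pulse mark. I handed the job in still holding it there, at about 20 s of the 72 s allowed.

**Last checks**
- **Lever:** it measures about 1.4 rad, and I felt the end stop at about 5 N.
- **Seating:** the lid sits flat, with the tool at the expected height of 112 mm.
- **Twist:** the lid is turned about 0.62 rad. Its rib meets the single pulse ridge within about 1° and is well short of the lock pair.
- **Spring:** the twist moment on the tool is about 0.15 N m, against roughly 0.13 expected from the spring.

**What did not go as expected**
- **Twist moment:** it first read only 0.03 N m and rose to 0.15 once I eased the downward push, so friction had probably been carrying the load.
- **Base:** it appears to have slid a few mm toward −y before it clamped. I measured the socket again after clamping.
- **Wrong-way move:** one sign error took the arm over the colander, about 90 mm above its rim, without contact.

The stone plate, pestle, saucepan lid and colander look unmoved in the last scene view, but I did not measure their positions.

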